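Set the lamp over the inkstone and switch it on

ROBOT

A 6-joint arm with a two-finger parallel gripper is mounted at the origin on the work surface. World frame = base frame: x ahead of the robot, y to its left, z up, the work surface at z = 0. Lengths are in m, angles in rad, forces in N, time in s.
With the tool pointing down it reaches from about 0.425 to 0.95 m from the base axis. Payload 3.5 kg.
Tool frame: the origin (TCP) lies at the very end of the fingers, on their centre line; the grasp point (between the pads) lies ctrl.pinch_z behind it (ctrl.pinch_z is the distance from the TCP to the grasp point, in m); z points along the fingers, y is the line along which they close (so a half turn about z gives the same grasp; the last joint's range is limited). The gripper opens to 85 mm and grips with 20 to 120 N. Pads are 22 mm wide; open, the fingers measure 114 mm over their backs; the gripper's body (76 mm by 85 mm) begins 54 mm behind the grasp point. The pads swing forward as they close: fully open they stand 13 mm farther back than shut.
Start: joints at [1.181, 0.286, 1.577, -0, 1.279, -0.15], TCP at [0.16, 0.656, 0.231] pointing down, gripper open.
Joint ranges: [-2.77, 2.77], [-0.9, 2.22], [0.21, 2.48], [-1.53, 4.67], [0.24, 2.81], [-2.84, 2.84]. Speed limits (rad/s): [2.79, 2.79, 3.14, 3.14, 3.14, 3.14].

INTERFACE

Orientations are given as a unit quaternion [x, y, z, w].
In Python, from plant import ctrl gives the robot as it stands.
- The arm moves only by the tool jog_arm, called after "Request:" in YAML: its name, and indented under it one key for each argument. Schema: {"type":"object","properties":{"motion":{"type":"object","properties":{"plan":{"type":"array","items":{"type":"array","items":{"type":"number"},"minItems":7,"maxItems":7},"minItems":1,"maxItems":10}},"additionalProperties":false,"required":["plan"]},"grip_n":{"type":"number"},"only":{"type":"string"},"quiet":{"type":"boolean"},"lines":{"type":"string"}},"required":["motion"],"additionalProperties":false}. motion is an object whose key "plan" holds a list of rows, 1 to 10 of them, each of 7 numbers: dx, dy, dz in m, then a rotation vector rx, ry, rz in rad, then the opening from 0.0 (shut) to 1.0 (fully open); each row is the pose to reach, as a shift and turn from the pose commanded when the call began, along the tool's axes at that moment; what a row does not reach only later rows make up. A row lasts 1/8 s, in which the tool goes at most 0.0625 m and 0.188 rad, less where a joint would pass 70% of its speed; a pose out of reach is approached as far as the arm can. The fingers move at their own pace and stop on an object; grip_n is the grip in N (left out, the last holds). Time passes only in rows, so rows that do not move let the fingers close. The tool returns the time, the measured TCP pose, the force, the opening and the grip force at its end. only (a regular expression) keeps the lines of the reply that match it, lines (a string "A,B") keeps lines A to B, and quiet returns only ok. Input that does not fit is refused with a message, and nothing moves.
- ctrl.get_state(): the state, without advancing time (a new reading comes with each control period).
- ctrl.read_camera(name): name is "scene" or "top" or "wrist"; returns a dict with "pixels" (420x560x3 uint8, red, green, blue), "camera_matrix" (3x3 intrinsics, pixels), "dist_coeffs" ([k1, k2, p1, p2, k3] as OpenCV has them; the pictures are not rectified), "xyz" and "orientation" of the camera in the world. Camera axes: x right, y down, z forward; pixel columns grow to the right and rows downward; lengths in m; the calibration is good to about 2 mm. A picture is of the moment at which its call begins. There is no depth.
- ctrl.sign_off(): hands the job in; it is judged then, once.
Trained networks look in the newest picture that a camera, given by its name, has taken for a name from the list of things; names that differ only in an ending like _2 or _b are one class to them, and where a whole thing is asked for, a point or a joint stands for the part that bears it (a point fixed in the world has none). Each returns a list of dicts, best first, with "conf" (0 to 1); they miss things now and then, are a little off and sometimes report something else, mostly with a low value. They report only what shows in the picture. A call takes as long as a camera call.
- ctrl.recognise(camera, thing): "position" ([x, y, z] in m, in world coordinates, good to about 4 mm: the middle of the surface that is visible of it).
- ctrl.masks_of(camera, thing): "region" (420x560 bool, what is visible of it).
- ctrl.mark_of(camera, thing): "position" ([x, y, z] in m, in world coordinates, good to about 4 mm: a listed point, or the origin of a listed thing).
The state is a dict: "time": time; "qpos": joint angles; "dq": joint speeds; "joint_efforts": joint torques, N m; "eef_pos": TCP position; "tcp_rot": TCP orientation; "contact_force": force on the tool from outside, world axes, zero at the start; "wrist_torque": the same for the moment, N m; "opening": opening from 0.0 (shut) to 1.0 (fully open); "finger_force": force on a finger pad.
Only numpy, scipy, OpenCV 4.12 (cv2) and the standard library are available. Lean on these libraries where they do the work, as an engineer would, in place of code of your own. Each camera call takes 0.05 s, during which the arm holds its last target. There are 200 camera calls.

TASK

Light the inkstone for carving: with the outside of the fingers push the desk lamp's shade gently round about its post until it is centred above the round hollow in the yellow stone, and leave it there. Only then press the red power key on the lamp's base fully down with the fingertips, let it spring back up and withdraw. Do not press the two white keys, and leave the stone, the tools and everything else on the desk where they are: nothing is picked up.

Things in the scene. Friction and masses are not known exactly. Their poses are not given: they have to be found in the camera images.
- lamp: Black desk lamp, fixed to the desk. Origin: on the desk, on the axis of its post; its -x side faces the robot. Base slab 22 mm high, from x -90 to +70 and y -55 to +215 mm of it. The post (radius 9 mm, socket radius 19 mm to 50 mm high) carries a gooseneck, at most 315 mm high, that ends at the shade. Keys in a row on the base at y +170 mm: red at x -55, white at x -8 and +34 mm.
- lamp_arm (a joint): Swivel of post, gooseneck and shade about the vertical post axis, rad, counter-clockwise from above; at q the shade's centre is at (-0.2 cos q, -0.2 sin q) m in the lamp's frame. Starts at 0.65 to 1.0 (shade off to the lamp's -y side); the stone asks for a smaller value, -0.35 to 0.35. Limits -0.7 and 1.5. Stiff: 1 to 2 N at the shade turns it, and it stays where it is left.
- lamp_head (a point): Centre of the underside of the black round lamp shade, 172 mm above the desk, 200 mm from the post axis. The shade has radius 56 mm with an upright side from 172 to 202 mm high, then narrows to a neck of radius 22 mm at 240 to 258 mm, where the gooseneck joins it from above.
- hollow (a point): Centre of the floor of the round hollow in the inkstone, 31 mm above the desk; the hollow is 77 mm across and 11 mm deep. It lies within about 15 mm of the circle on which the lamp shade's centre swings.
- inkstone: Yellow stone, 116 x 190 x 30 mm (long side along its y), 1.3 kg, loose on the slate slab (a black board 12 mm thick, 280 x 520 mm, in front of the lamp base). Origin: centre of its underside, below the hollow. Not to be moved.
- power_key_top (a point): Centre of the top of the red power key on the lamp's base: round, 27 mm across, top 30 mm above the desk, 8 mm proud of the base. The white keys' centres are 47 and 89 mm further along the lamp's +x.
- power_key (a joint): Travel of the red power key, m: 0 up, 0.005 fully down. A spring returns it; it starts to move at about 1.2 N and is fully down at 4 N.
- dim_key (a joint): Travel of the nearer white key (19 mm across, same height and travel as the red one). Not to be pressed.
- bright_key (a joint): Travel of the farther white key (as the other white one). Not to be pressed.
- gouge_a: Gouge with square pale wooden handle, 170 mm long, 14 mm thick, lying on the slate slab towards its left (+y) end, blade away from the robot. Origin: under the middle. Loose.
- gouge_b: The same, dark red handle.
- gouge_c: The same, brown handle.
- oilstone: Grey oilstone block 150 x 50 x 25 mm lying on the right (-y) end of the slab. Origin: centre of its underside. Loose.
- seal: Reddish seal stone, 26 x 26 x 56 mm, standing on the desk to the right of the lamp base. Origin: centre of its underside. Loose.
- brush_pot: Dark pot with brushes standing in it, 96 mm across, 235 mm high over the brushes, off to one side of the work. Origin: centre of its underside. Loose.
- water_dropper: Blue ceramic water dropper, about 90 mm long with its spout, 50 mm high, on the other side of the work. Origin: centre of its underside. Loose.

How it is judged:
On the way, in this order (a step that is already met when the one before it is completed fails the run):
1. the lamp shade has been pushed over the hollow of the stone and stands still there (horizontal distance between lamp_head and hollow below 0.035 m and velocity of joint lamp_arm between -0.05 and 0.05 rad/s), for 0.3 s.
2. the red power key is pressed down, the lamp still over the hollow (horizontal distance between lamp_head and hollow below 0.035 m and value of joint power_key above 0.004 m), for 0.05 s.
At the end, for the whole second after the job is handed in: The lamp shade's centre is within 35 mm (horizontally) of the centre of the stone's hollow and at rest, all three keys are up, and the stone and the other loose things are within 15 mm of where they were (all of step 1 and value of joint each of power_key, dim_key, bright_key below 0.001 m and distance of each of inkstone, gouge_a, gouge_b, gouge_c, oilstone, seal, brush_pot, water_dropper from where it was at the start of the episode below 0.015 m and linear speed of inkstone below 0.02 m/s); the robot touches nothing.
It fails at once if the red power key is pressed while the lamp is not over the hollow (value of joint power_key above 0.004 m and not (horizontal distance between lamp_head and hollow below 0.035 m)).
It fails at once if a white key is pressed (value of joint any of dim_key, bright_key above 0.002 m).
It fails at once if the lamp is pushed or pressed harder than 30 N (contact force between any of the fingers, the arm and lamp above 30 N).
It fails at once if the stone or another loose thing is moved or lifted by more than 15 mm (distance of any of inkstone, gouge_a, gouge_b, gouge_c, oilstone, seal, brush_pot, water_dropper from where it was at the start of the episode above 0.015 m).
It fails at once if the brush pot or the seal is tipped (angle between any of brush_pot, seal's own z axis and vertical above 0.3 rad).
It also fails if it takes over 67 s, if anything falls off the work surface, if the arm or the gripper's body presses on something with over 40 N, if the wrist force passes 120 N, or if a joint passes its speed limit or range.

## Working session

There is one attempt and no reset: what is moved stays moved. The work goes in short steps, Python scripts to look and compute and a tool call to move; the robot and the scene stay as the last step left them, time stands still between calls to the robot, and variables do not carry over. Pictures are saved under pics/ and viewed, at most 10 in all, crops included, and the job is handed in when it is done.

```bash
mkdir -p pics; ls
```

Run:
```python
from plant import ctrl
import cv2,numpy as np
ims=[]
for c in ("scene","top"):
    r=ctrl.read_camera(c); ims.append(r["pixels"])
    print(c,np.round(r["xyz"],3))
    for t in ("lamp","lamp_head","hollow","power_key_top","inkstone","seal","brush_pot","water_dropper","oilstone","gouge_a"):
        print(t,[(np.round(d["position"],3).tolist(),round(d["conf"],2)) for d in ctrl.mark_of(c,t)[:3]])
    cv2.imwrite(f"pics/{c}0.png",r["pixels"][:,:,::-1])
s=ctrl.get_state();print(s["eef_pos"],s["tcp_rot"],s["time"],s["opening"],ctrl.pinch_z)
```

```text
pics
scene [ 0.273 -0.83   1.037]
lamp [([0.67, -0.044, -0.003], 0.68)]
lamp_head [([0.668, -0.042, -0.0], 0.44), ([0.381, -0.197, 0.011], 0.35)]
hollow [([0.473, -0.055, 0.034], 0.76)]
power_key_top []
inkstone [([0.587, 0.444, -0.002], 0.68), ([0.473, -0.057, 0.013], 0.62), ([0.694, -0.163, -0.001], 0.31)]
seal [([0.692, -0.165, -0.0], 0.66)]
brush_pot [([0.482, 0.213, 0.015], 0.45)]
water_dropper [([0.589, 0.445, -0.003], 0.71)]
oilstone [([0.384, -0.199, 0.01], 0.79), ([0.669, -0.038, 0.001], 0.24)]
gouge_a [([0.476, 0.246, 0.011], 0.67), ([0.482, 0.212, 0.011], 0.65), ([0.481, 0.185, 0.014], 0.64)]
top [ 0.283 -0.017  1.4  ]
lamp [([0.672, -0.046, 0.002], 0.6)]
lamp_head []
hollow [([0.477, -0.059, 0.029], 0.93)]
power_key_top []
inkstone [([0.479, -0.058, 0.013], 0.73)]
seal [([0.691, -0.163, 0.006], 0.56)]
brush_pot [([0.473, -0.514, 0.003], 0.81)]
water_dropper [([0.588, 0.446, -0.004], 0.65), ([0.479, 0.186, 0.016], 0.28)]
oilstone [([0.381, -0.206, 0.016], 0.69)]
gouge_a [([0.48, 0.213, 0.013], 0.82), ([0.479, 0.184, 0.015], 0.78), ([0.474, 0.243, 0.011], 0.69)]
[0.16029093 0.65568025 0.23133578] [ 1.19620466e-01  9.92819694e-01 -7.25524217e-07 -1.04747764e-06] 1.1 1.0007781326954548 0.0187
```

View pics/scene0.png

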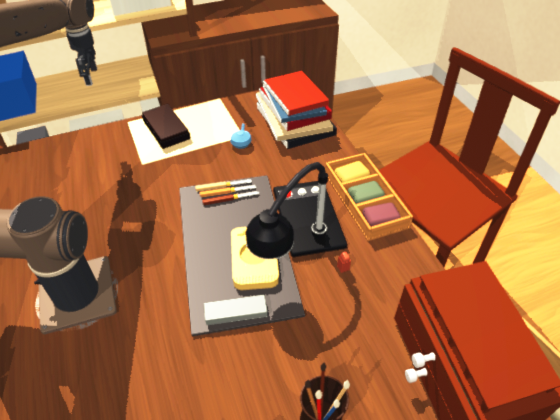

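View pics/top0.png

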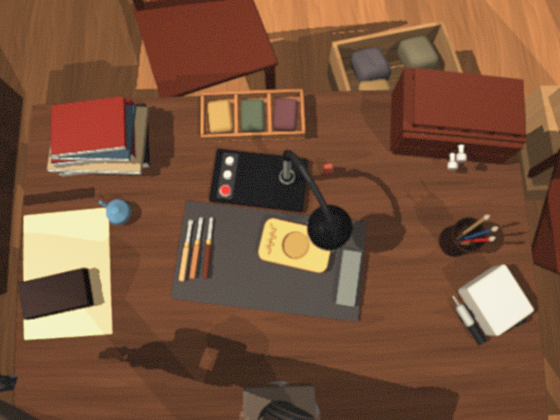

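Scene: shade at top-view (330,228), hollow at (295,245), post about (287,172), red key (225,190); the shade is to the robot's right of the hollow and must be pushed +y.

Create h.py:
```python
from plant import ctrl
import cv2,numpy as np
from scipy.spatial.transform import Rotation as R
def ray(r,uv,z):
    p=cv2.undistortPoints(np.array([[uv]],float),np.array(r["camera_matrix"]),np.array(r["dist_coeffs"]))[0,0]
    d=R.from_quat(r["orientation"]).apply([*p,1]); o=np.array(r["xyz"]); return o+d*(z-o[2])/d[2]
def red(r,box):
    x0,y0,x1,y1=box; h=cv2.cvtColor(r["pixels"],cv2.COLOR_RGB2HSV)[y0:y1,x0:x1]
    m=((h[...,0]<8)|(h[...,0]>172))&(h[...,1]>150)&(h[...,2]>120)
    v,u=np.nonzero(m); return u.mean()+x0,v.mean()+y0,m.sum()
```

Run:
```python
from h import *
r=ctrl.read_camera("top")
u,v,n=red(r,(214,180,236,200)); k=ray(r,(u,v),.03); print("key",u,v,n,k)
g=cv2.cvtColor(r["pixels"],cv2.COLOR_RGB2GRAY)
for t in("lamp_head","lamp","power_key"):
  for d in ctrl.masks_of("top",t)[:2]:
    m=d["region"];vv,uu=np.nonzero(m);print(t,d["conf"],m.sum(),uu.min(),uu.max(),vv.min(),vv.max())
    if t=="lamp_head": np.save("m.npy",m)
for uv in((330,228),(295,245)): print(uv,ray(r,uv,.19),ray(r,uv,.031))
L=np.array([.671,-.045]);d=k[:2]-L
print("yaw",np.arctan2(d[1],d[0])-np.arctan2(.170,-.055),np.hypot(*d),np.hypot(.17,.055))
cv2.imwrite("pics/c1.png",cv2.resize(r["pixels"][140:290,170:380],None,fx=3.8,fy=3.8,interpolation=2)[:,:,::-1])
```

```text
key 225.08474576271186 189.40677966101694 59 [0.64250972 0.13190849 0.03      ]
lamp_head 0.74 2167 284 350 151 250
lamp 0.64 7120 209 351 149 251
power_key 0.51 67 221 229 186 194
(330, 228) [ 0.49285612 -0.14259705  0.19      ] [ 0.52046887 -0.1591405   0.031     ]
(295, 245) [ 0.45391596 -0.05468607  0.19      ] [ 0.47641228 -0.05967872  0.031     ]
yaw -0.15322694640623702 0.1791879179236436 0.1786756838520564
```

View pics/c1.png

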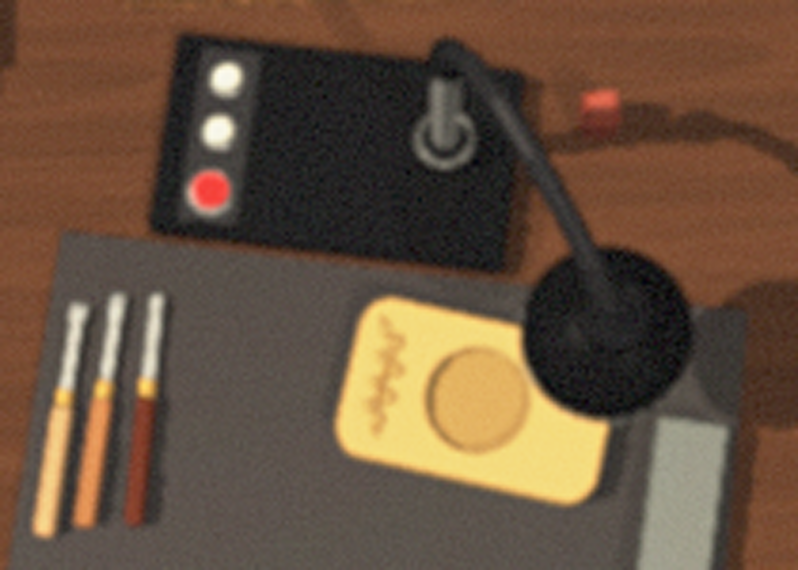

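Request:
jog_arm:
  motion: {"plan": [[0, 0, -0.06, 0, 0, 0, 1], [0, 0, -0.12, 0, 0, 0, 1], [0, 0, -0.16, 0, 0, 0, 1], [-0.05, -0.05, -0.16, 0, 0, -0.1, 1], [-0.29, -0.41, -0.16, 0, 0, -0.25, 1], [-0.29, -0.41, -0.16, 0, 0, -0.25, 1], [-0.29, -0.41, -0.16, 0, 0, -0.25, 1], [-0.29, -0.41, -0.16, 0, 0, -0.25, 1], [-0.29, -0.41, -0.16, 0, 0, -0.25, 1], [-0.29, -0.41, -0.16, 0, 0, -0.25, 1]]}

```text
time: 2.55
eef_pos: [0.3221, 0.2484, 0.3916]
tcp_rot: [-0.005, 1.0, 0.0, 0.001]
contact_force: [-0.2, 0.5, -0.7]
opening: 1.0
finger_force: 0.0
```

Request:
jog_arm:
  motion: {"plan": [[-0.203, -0.527, 0, 0, 0, -0.25, 1], [-0.203, -0.527, 0, 0, 0, -0.25, 1], [-0.203, -0.527, 0, 0, 0, -0.25, 1], [-0.203, -0.527, 0, 0, 0, -0.25, 1], [-0.203, -0.527, 0, 0, 0, -0.25, 1], [-0.203, -0.527, 0, 0, 0, -0.25, 1], [-0.203, -0.527, 0, 0, 0, -0.25, 1], [-0.203, -0.527, 0, 0, 0, -0.25, 1], [-0.203, -0.527, 0, 0, 0, -0.25, 1], [-0.203, -0.527, 0, 0, 0, -0.25, 1]]}

```text
time: 3.8
eef_pos: [0.5305, -0.2778, 0.3897]
tcp_rot: [-0.128, 0.992, 0.001, -0.001]
contact_force: [-0.2, 0.4, -0.2]
opening: 1.001
finger_force: 0.0
```

```bash
python3 -c "
from h import *
s=ctrl.get_state();print(s['qpos'],R.from_quat(s['tcp_rot']).as_matrix().round(3))"
```

```text
[-6.51552182e-01  4.44893539e-02  1.56698207e+00 -3.31136750e-04
  1.53247855e+00 -2.47916977e+00] [[-0.967 -0.254 -0.002]
 [-0.254  0.967  0.001]
 [ 0.002  0.002 -1.   ]]
```

Request:
jog_arm:
  motion: {"plan": [[0, 0, 0.06, 0, 0, 0, 1], [0, 0, 0.12, 0, 0, 0, 1], [0, 0, 0.18, 0, 0, 0, 1], [0, 0, 0.225, 0, 0, 0, 1], [0, 0, 0.225, 0, 0, 0, 1]]}

```text
time: 4.42
eef_pos: [0.5279, -0.272, 0.162]
tcp_rot: [-0.13, 0.991, 0.003, -0.003]
contact_force: [-0.2, -0.1, 0.2]
opening: 1.001
finger_force: 0.0
```

Run:
```python
from h import *
r=ctrl.read_camera("scene")
cv2.imwrite("pics/s2.png",cv2.resize(r["pixels"][120:330,170:450],None,fx=2.8,fy=2.8,interpolation=2)[:,:,::-1])
```

```text
(no output)
```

View pics/s2.png

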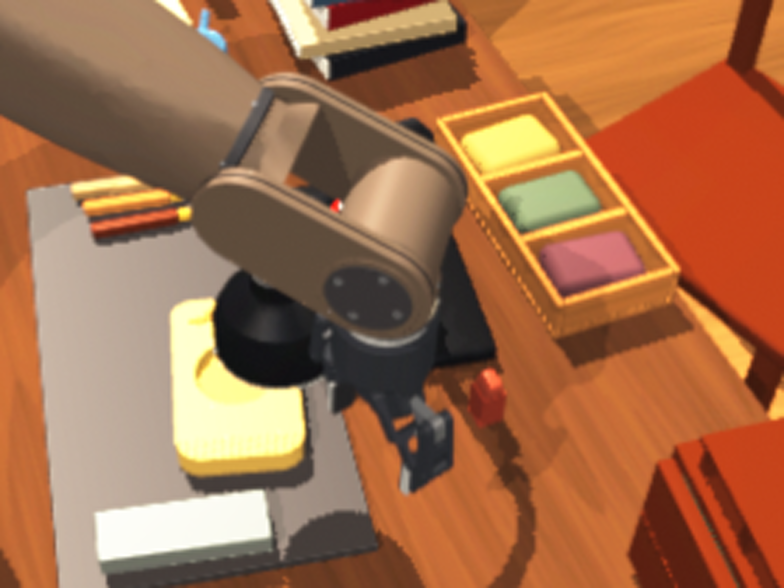

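Request:
jog_arm:
  motion: {"plan": [[0, 0.015, 0, 0, 0, 0, 1], [0, 0.025, 0, 0, 0, 0, 1], [0, 0.033, 0, 0, 0, 0, 1], [0, 0.041, 0, 0, 0, 0, 1], [0, 0.049, 0, 0, 0, 0, 1], [0, 0.057, 0, 0, 0, 0, 1], [0, 0.065, 0, 0, 0, 0, 1], [0, 0.073, 0, 0, 0, 0, 1], [0, 0.08, 0, 0, 0, 0, 1], [0, 0.08, 0, 0, 0, 0, 1]]}

```text
time: 5.72
eef_pos: [0.5096, -0.1961, 0.1654]
tcp_rot: [-0.13, 0.992, 0.001, 0.0]
contact_force: [-0.3, -0.0, -0.3]
opening: 1.003
finger_force: 0.0
```

Run:
```python
from h import *
r=ctrl.read_camera("scene")
a=r["pixels"][120:330,170:450]
r=ctrl.read_camera("top")
b=r["pixels"][120:330,170:450]
print([ (d["position"],d["conf"]) for d in ctrl.mark_of("top","lamp_head")])
cv2.imwrite("pics/s3.png",cv2.resize(np.vstack([a,b]),None,fx=1.42,fy=1.42,interpolation=2)[:,:,::-1])
```

```text
[]
```

View pics/s3.png

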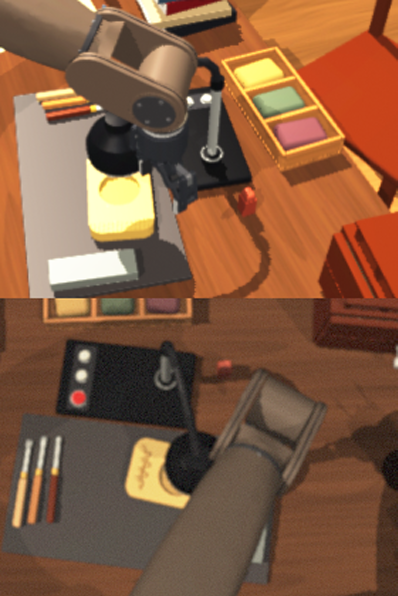

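The shade now stands at about top-pixel (306,236), some 25–28 mm short of the hollow, as planned; one more push.

Request:
jog_arm:
  motion: {"plan": [[0, 0.007, 0, 0, 0, 0, 1], [0, 0.014, 0, 0, 0, 0, 1], [0, 0.021, 0, 0, 0, 0, 1], [0, 0.027, 0, 0, 0, 0, 1], [0, 0.027, 0, 0, 0, 0, 1]]}

```text
time: 6.5
eef_pos: [0.5027, -0.1705, 0.1662]
tcp_rot: [-0.13, 0.992, 0.0, 0.0]
contact_force: [0.2, -0.2, 0.5]
opening: 0.997
finger_force: 0.0
```

Request:
jog_arm:
  motion: {"plan": [[0, -0.015, 0, 0, 0, 0, 1], [0, -0.04, 0, 0, 0, 0, 1], [0, -0.09, 0, 0, 0, 0, 1], [0, -0.09, 0, 0, 0, 0, 1], [0, -0.09, -0.06, 0, 0, 0, 1], [0, -0.09, -0.12, 0, 0, 0, 1], [0, -0.09, -0.18, 0, 0, 0, 1], [0, -0.09, -0.225, 0, 0, 0, 1], [0, -0.09, -0.225, 0, 0, 0, 1]]}

```text
time: 7.62
eef_pos: [0.5271, -0.2595, 0.3973]
tcp_rot: [-0.13, 0.992, -0.003, 0.004]
contact_force: [0.0, -0.5, -0.3]
opening: 0.999
finger_force: 0.0
```

Run:
```python
from h import *
r=ctrl.read_camera("top")
b=r["pixels"][140:290,200:350]
for t in("lamp_head","hollow"):print([ (d["position"],d["conf"]) for d in ctrl.mark_of("top",t)])
cv2.imwrite("pics/s4.png",cv2.resize(b,None,fx=4,fy=4,interpolation=2)[:,:,::-1])
```

```text
[]
[]
```

View pics/s4.png

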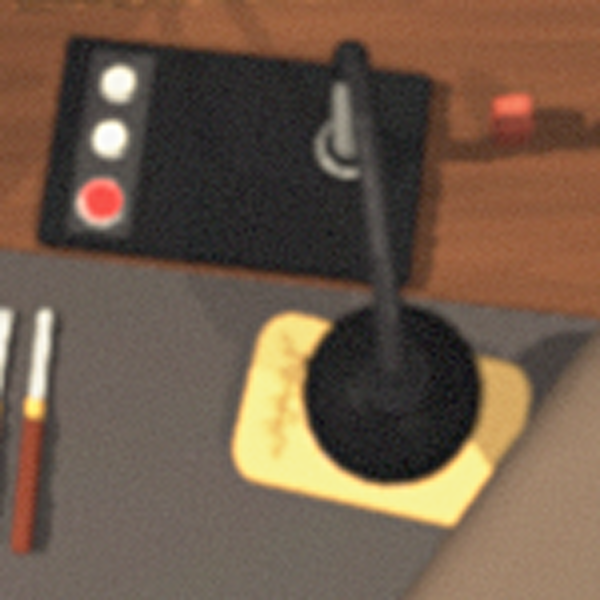

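The shade is at top-pixel (298,238), which puts it under 10 mm from the hollow. It is released and the arm is clear. Now I go over to the red key with the fingers shut.

Request:
jog_arm:
  motion: {"plan": [[-0.2126, 0.3484, 0, 0, 0, 0.41, 0], [-0.2126, 0.3484, 0, 0, 0, 0.41, 0], [-0.2126, 0.3484, 0, 0, 0, 0.41, 0], [-0.2126, 0.3484, 0, 0, 0, 0.41, 0], [-0.2126, 0.3484, 0, 0, 0, 0.41, 0], [-0.2126, 0.3484, 0, 0, 0, 0.41, 0], [-0.2126, 0.3484, 0, 0, 0, 0.41, 0], [-0.2126, 0.3484, 0, 0, 0, 0.41, 0], [-0.2126, 0.3484, 0, 0, 0, 0.41, 0]]}

```text
time: 8.9
eef_pos: [0.6414, 0.1326, 0.3891]
tcp_rot: [0.075, 0.997, -0.001, -0.002]
contact_force: [-1.1, -0.6, 0.8]
opening: 0.002
finger_force: 0.0
```

Run:
```python
from h import *
r=ctrl.read_camera("top");s=ctrl.get_state()
print(s["eef_pos"],R.from_quat(s['tcp_rot']).as_matrix().round(3))
for c in("top","scene","wrist"):
    r=ctrl.read_camera(c)
    for t in("hollow","lamp","lamp_head","power_key_top","inkstone"):print(c,t,[(np.round(d["position"],3),round(d["conf"],2)) for d in ctrl.mark_of(c,t)[:2]])
    for d in ctrl.masks_of(c,"power_key")[:2]:
        v,u=np.nonzero(d["region"]);print(c,"key",d["conf"],len(u),u.mean(),v.mean(),ray(r,(u.mean(),v.mean()),.03))
cv2.imwrite("pics/w5.png",r["pixels"][:,:,::-1])
```

```text
[0.64143371 0.13203976 0.38978587] [[-0.989  0.15  -0.003]
 [ 0.15   0.989 -0.001]
 [ 0.002 -0.001 -1.   ]]
top hollow []
top lamp [(array([ 0.67 , -0.043,  0.002]), 0.58)]
top lamp_head []
top power_key_top [(array([0.639, 0.132, 0.029]), 0.38)]
top inkstone [(array([ 0.477, -0.061,  0.013]), 0.72)]
top key 0.46 66 225.06060606060606 189.84848484848484 [0.6412172  0.13199156 0.03      ]
top key 0.19 2287 296.4739833843463 223.85264538696984 [ 0.53585072 -0.06630712  0.03      ]
scene hollow [(array([ 0.476, -0.057,  0.036]), 0.67)]
scene lamp [(array([ 0.668, -0.042,  0.001]), 0.79), (array([ 0.696, -0.165, -0.003]), 0.37)]
scene lamp_head []
scene power_key_top [(array([0.646, 0.133, 0.032]), 0.64), (array([0.588, 0.446, 0.002]), 0.28)]
scene inkstone [(array([ 0.473, -0.057,  0.014]), 0.94)]
scene key 0.53 187 216.3048128342246 199.74866310160428 [0.43357687 0.17588346 0.03      ]
wrist hollow [(array([ 0.474, -0.061,  0.03 ]), 0.72)]
wrist lamp [(array([ 0.665, -0.04 , -0.002]), 0.97), (array([0.477, 0.215, 0.013]), 0.35)]
wrist lamp_head []
wrist power_key_top [(array([0.64 , 0.132, 0.034]), 0.61)]
wrist inkstone [(array([ 0.476, -0.062,  0.012]), 0.72), (array([0.644, 0.133, 0.032]), 0.53)]
wrist key 0.58 192 279.6510416666667 166.015625 [0.63886328 0.13344608 0.03      ]
```

View pics/w5.png

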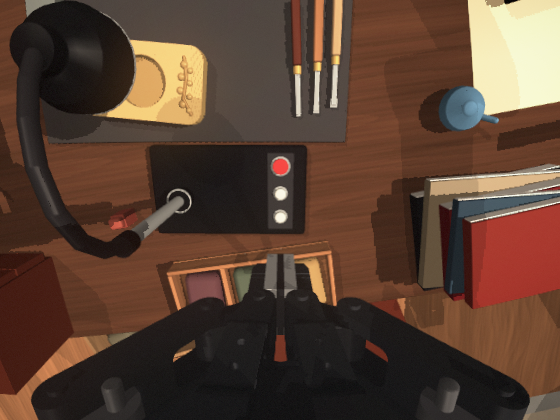

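Wrist view: red key at (280,166), fingers shut above it; all three cameras put the key at about (0.641, 0.132), white keys farther off. Descending.

Request:
jog_arm:
  motion: {"plan": [[0, 0, 0.06, 0, 0, 0, 0], [0, 0, 0.12, 0, 0, 0, 0], [0, 0, 0.18, 0, 0, 0, 0], [0, 0, 0.24, 0, 0, 0, 0], [0, 0, 0.3, 0, 0, 0, 0], [0, 0, 0.335, 0, 0, 0, 0], [0, 0, 0.345, 0, 0, 0, 0], [0, 0, 0.345, 0, 0, 0, 0], [0, 0, 0.345, 0, 0, 0, 0]]}

```text
time: 11.12
eef_pos: [0.6437, 0.1333, 0.0491]
tcp_rot: [0.075, 0.997, 0.0, 0.002]
contact_force: [-0.4, 0.6, -0.4]
opening: -0.003
finger_force: 0.0
```

Run:
```python
from h import *
r=ctrl.read_camera("scene");s=ctrl.get_state();print(s["eef_pos"],s["contact_force"])
cv2.imwrite("pics/s6.png",cv2.resize(r["pixels"][140:290,220:380],None,fx=4,fy=4,interpolation=2)[:,:,::-1])
```

```text
[0.64367459 0.13324754 0.04914953] [0.89747153 0.90104588 0.85874374]
```

View pics/s6.png

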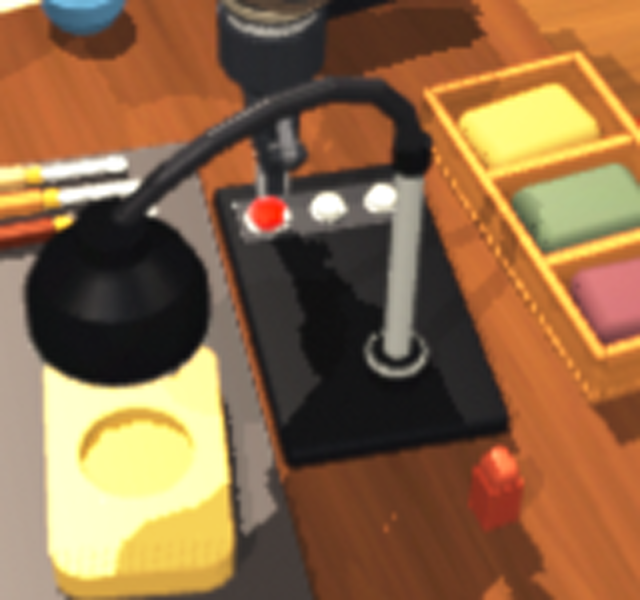

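The fingertips stand right above the red key (crop 268,213). Pressing slowly.

Request:
jog_arm:
  motion: {"plan": [[0.002, 0, 0.006, 0, 0, 0, 0], [0.002, 0, 0.012, 0, 0, 0, 0], [0.002, 0, 0.016, 0, 0, 0, 0], [0.002, 0, 0.019, 0, 0, 0, 0], [0.002, 0, 0.021, 0, 0, 0, 0], [0.002, 0, 0.021, 0, 0, 0, 0], [0.002, 0, 0.021, 0, 0, 0, 0]]}

```text
time: 12.05
eef_pos: [0.6397, 0.1334, 0.0256]
tcp_rot: [0.075, 0.997, -0.0, -0.0]
contact_force: [-2.3, -0.5, 3.6]
opening: 0.001
finger_force: 1.8
```

Request:
jog_arm:
  motion: {"plan": [[0, 0, 0.002, 0, 0, 0, 0], [0, 0, 0.002, 0, 0, 0, 0]]}

```text
time: 12.3
eef_pos: [0.64, 0.1335, 0.025]
tcp_rot: [0.075, 0.997, -0.0, -0.0]
contact_force: [-5.7, 0.4, 9.5]
opening: 0.002
finger_force: 4.8
```

Over 4 N at z = 0.025: the key has bottomed. Withdraw.

Request:
jog_arm:
  motion: {"plan": [[0, 0, -0.01, 0, 0, 0, 0], [0, 0, -0.04, 0, 0, 0, 0], [0, 0, -0.1, 0, 0, 0, 0], [0, 0, -0.16, 0, 0, 0, 0], [0, 0, -0.22, 0, 0, 0, 0], [0, 0, -0.28, 0, 0, 0, 0], [0, 0, -0.32, 0, 0, 0, 0], [0, 0, -0.32, 0, 0, 0, 0]]}

```text
time: 13.3
eef_pos: [0.6418, 0.1335, 0.3491]
tcp_rot: [0.075, 0.997, 0.001, 0.006]
contact_force: [0.6, -0.7, -0.4]
opening: 0.001
finger_force: 0.0
```

Run:
```python
from h import *
for c in("wrist","scene","top"):
    r=ctrl.read_camera(c)
    for t in("inkstone","seal","oilstone","hollow"):print(c,t,[(np.round(d["position"],3),round(d["conf"],2)) for d in ctrl.mark_of(c,t)[:1]])
cv2.imwrite("pics/t7.png",cv2.resize(r["pixels"][130:300,150:390],None,fx=3,fy=3,interpolation=2)[:,:,::-1])
```

```text
wrist inkstone [(array([ 0.477, -0.062,  0.013]), 0.87)]
wrist seal [(array([ 0.688, -0.164,  0.   ]), 0.85)]
wrist oilstone [(array([0.59 , 0.442, 0.001]), 0.45)]
wrist hollow [(array([ 0.474, -0.061,  0.028]), 0.93)]
scene inkstone [(array([ 0.473, -0.06 ,  0.014]), 0.69)]
scene seal [(array([ 0.693, -0.163,  0.   ]), 0.64)]
scene oilstone [(array([ 0.385, -0.196,  0.01 ]), 0.86)]
scene hollow [(array([ 0.474, -0.055,  0.033]), 0.67)]
top inkstone [(array([ 0.476, -0.061,  0.013]), 0.7)]
top seal [(array([ 0.692, -0.163,  0.004]), 0.44)]
top oilstone [(array([ 0.382, -0.204,  0.016]), 0.69)]
top hollow []
```

View pics/t7.png

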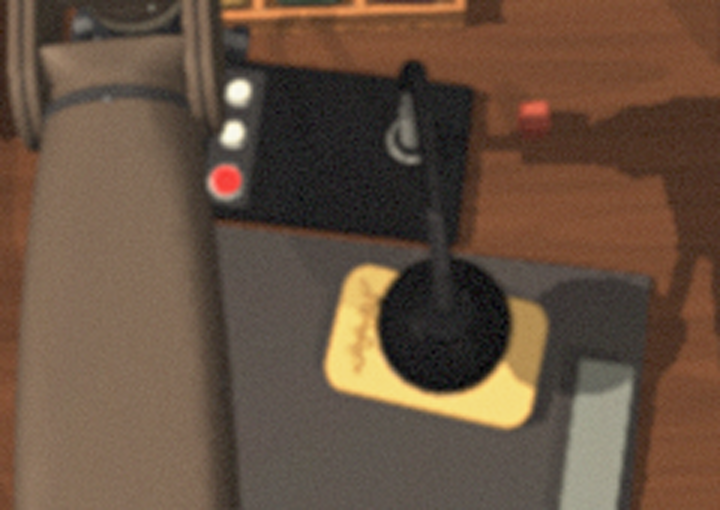

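The shade is still at about top-pixel (298,238), over the hollow; the keys look up, nothing else has moved and the arm is clear.

```bash
python3 -c "
from plant import ctrl
print(ctrl.sign_off())"
```

```text
the job is handed in; nothing more can be done
None
```

The lamp shade is under 10 mm from the hollow's centre by my camera measurement, the red key was pressed fully down (9.5 N) and released, the arm is clear, nothing else appears to have moved, and the job is handed in; no verdict came back.

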